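# Power-up sequence on a test bench control box

## Robot

A 7-joint arm with a two-finger parallel gripper is mounted at the origin on the work surface. World frame = base frame: x ahead of the robot, y to its left, z up, the work surface at z = 0. Lengths are in m, angles in rad, forces in N, time in s.
With the tool pointing down it reaches from about 0.425 to 0.925 m from the base axis. Payload 6.8 kg.
Tool frame: the origin (TCP) lies at the very end of the fingers, on their centre line; the grasp point (between the pads) lies 19 mm behind it; z points along the fingers, y is the line along which they close (so a half turn about z gives the same grasp; the last joint's range is limited). The gripper opens to 85 mm and grips with 20 to 120 N. Pads are 22 mm wide; open, the fingers measure 114 mm over their backs; the gripper's body (76 mm by 85 mm) begins 54 mm behind the grasp point. The pads swing forward as they close: fully open they stand 13 mm farther back than shut.
Start: joints at [-1.215, 0.477, 0.022, 1.555, -0.011, 1.109, -0.083], TCP at [0.302, 0.604, 0.231] pointing down, gripper open.
Joint ranges: [-2.96, 2.96], [-0.34, 2.1], [-1.41, 1.46], [0.24, 2.44], [-1.37, 4.51], [0.17, 1.92], [-2.96, 2.96]. Speed limits (rad/s): [2.39, 2.39, 3.14, 3.14, 3.14, 3.14, 3.14].

## Interface

Orientations are given as a unit quaternion [w, x, y, z].
In Python, from station import get_obs, read_camera, hand_in gives the robot as it stands.
- The arm moves only by the tool arm_command, never from a script. Its argument "commands" is one flat list of numbers, 7 for each row, row after row: the shift along the tool's x, y, z in m, then the turn, a rotation vector about the tool's x, y, z in degrees, then the opening, from 0 (shut) to 1 (fully open). In form: [tx, ty, tz, rx, ry, rz, fingers, tx, ty, tz, rx, ry, rz, fingers, ...]. A call has 1 to 8 rows; each row is the pose to reach, as a shift and turn from the pose commanded when the call began, along the tool's axes at that moment; what a row does not reach only later rows make up. A row lasts 1/10 s, in which the tool goes at most 50 mm and 8.59 degrees, less where a joint would pass 70% of its speed; a pose out of reach is approached as far as the arm can. A call with a gripper value outside its range is refused whole. The fingers move at their own pace and stop on an object; "force" is the grip in N (left out, the last holds). Time passes only in rows, so rows that repeat a pose let the fingers close. It gives the time, the measured TCP pose, the force, the opening and the grip force at its end, in the units of the state.
- get_obs(): the state, without advancing time (a new reading comes with each control period).
- read_camera(name): name is "scene" or "top"; returns a dict with "img" (480x640x3 uint8, red, green, blue), "camera_matrix" (3x3 intrinsics, pixels), "pose" (4x4, takes a point from camera to world coordinates). Camera axes: x right, y down, z forward; pixel columns grow to the right and rows downward; lengths in m; the calibration is good to about 2 mm. A picture is of the moment at which its call begins. There is no depth.
- hand_in(): hands the job in; it is judged then, once.
The state is a dict: "t": time; "q": joint angles; "joint_vel": joint speeds; "joint_torque": joint torques, N m; "eef_pos": TCP position; "tool_rot": TCP orientation; "contact_force": force on the tool from outside, world axes, zero at the start; "torque": the same for the moment, N m; "gripper_width": opening from 0.0 (shut) to 1.0 (fully open); "grasp_force": force on a finger pad.
Only numpy, scipy, OpenCV 4.12 (cv2) and the standard library are available. Lean on these libraries where they do the work, as an engineer would, in place of code of your own. Each camera call takes 0.05 s, during which the arm holds its last target. There are 200 camera calls.

## Task

Power up the circuit board under test: on the control box, press in the green mushroom switch, then the yellow one, then the blue one, each straight down with the closed fingertips, lightly, until its head is most or all of the way down, where it stays. Leave the red switch out, never pinch or pull up a switch, and do not disturb the screwdriver, solder spool or mouse beside the box. Finish with the hand clear of everything.

Things in the scene. Friction and masses are not known exactly. Their poses are not given: they have to be found in the camera images.
- green (a joint): how far the stem of the green push-pull switch is pushed in, in m: about 0 (-0.001 to 0.0015) at the start, 0.012 at its lower stop, -0.005 when pulled fully out. It slides straight down into the control box against friction and a weak spring: about 3 N starts it, about 5 N takes it to the lower stop; it stays at whatever depth it is left. It counts as in from 0.007
- green_top (a point): centre of the flat top of the green mushroom head (round, 38 mm across, 12 mm thick, on a 16 mm steel stem; the flat is 32 mm across). At joint value 0 the top stands 36 mm above the control box's top face, so 91 mm above the bench; it goes down with the stem, and besides the head is cushioned: it sinks up to 7 mm onto its stem by a spring, 1 mm for each 2 N (2 to 3 mm while the stem is being pushed), and rises again when let go. z is up
- yellow (a joint): how far the stem of the yellow push-pull switch is pushed in, in m: about 0 (-0.001 to 0.0015) at the start, 0.012 at its lower stop, -0.005 when pulled fully out. It slides straight down into the control box against friction and a weak spring: about 3 N starts it, about 5 N takes it to the lower stop; it stays at whatever depth it is left. It counts as in from 0.007
- yellow_top (a point): centre of the flat top of the yellow mushroom head (round, 38 mm across, 12 mm thick, on a 16 mm steel stem; the flat is 32 mm across). At joint value 0 the top stands 36 mm above the control box's top face, so 91 mm above the bench; it goes down with the stem, and besides the head is cushioned: it sinks up to 7 mm onto its stem by a spring, 1 mm for each 2 N (2 to 3 mm while the stem is being pushed), and rises again when let go. z is up
- blue (a joint): how far the stem of the blue push-pull switch is pushed in, in m: about 0 (-0.001 to 0.0015) at the start, 0.012 at its lower stop, -0.005 when pulled fully out. It slides straight down into the control box against friction and a weak spring: about 3 N starts it, about 5 N takes it to the lower stop; it stays at whatever depth it is left. It counts as in from 0.007
- blue_top (a point): centre of the flat top of the blue mushroom head (round, 38 mm across, 12 mm thick, on a 16 mm steel stem; the flat is 32 mm across). At joint value 0 the top stands 36 mm above the control box's top face, so 91 mm above the bench; it goes down with the stem, and besides the head is cushioned: it sinks up to 7 mm onto its stem by a spring, 1 mm for each 2 N (2 to 3 mm while the stem is being pushed), and rises again when let go. z is up
- red (a joint): how far the stem of the red push-pull switch is pushed in, in m: about 0 (-0.001 to 0.0015) at the start, 0.012 at its lower stop, -0.005 when pulled fully out. It slides straight down into the control box against friction and a weak spring: about 3 N starts it, about 5 N takes it to the lower stop; it stays at whatever depth it is left. It counts as in from 0.007
- red_top (a point): centre of the flat top of the red mushroom head (round, 38 mm across, 12 mm thick, on a 16 mm steel stem; the flat is 32 mm across). At joint value 0 the top stands 36 mm above the control box's top face, so 91 mm above the bench; it goes down with the stem, and besides the head is cushioned: it sinks up to 7 mm onto its stem by a spring, 1 mm for each 2 N (2 to 3 mm while the stem is being pushed), and rises again when let go. z is up
- console: the control box, fixed to the bench: grey case with a dark top face and wooden end cheeks, 220 x 250 x 55 mm, origin at the centre of its underside, x across the 220 mm, y along the 250 mm, z up. The four switches stand on its top in a two-by-two pattern, centres at least 85 mm apart; which colour stands where changes from run to run
- board: the green circuit board under test with rows of chips, fixed on a plywood carrier 300 x 240 mm, 42 mm high in all, origin at the centre of its underside; to the left of the control box
- screwdriver: loose screwdriver with orange handle, 160 mm long, lying on the bench to the right of the control box (as the robot sees it); long axis x. Bystander
- spool: loose metal solder spool, 52 mm across, 42 mm high, standing on the bench beyond the control box; origin at the centre of its underside. Bystander
- mouse: loose white computer mouse, 100 x 58 x 32 mm, on the bench beyond the control box; origin at the centre of its underside. Bystander
- green_base: the green switch's fixed round aluminium collar, 48 mm across, 6 mm high, on the control box's top face; origin at the centre of its underside; carries the sliding green head
- yellow_base: the yellow switch's fixed round aluminium collar, 48 mm across, 6 mm high, on the control box's top face; origin at the centre of its underside; carries the sliding yellow head
- blue_base: the blue switch's fixed round aluminium collar, 48 mm across, 6 mm high, on the control box's top face; origin at the centre of its underside; carries the sliding blue head
- red_base: the red switch's fixed round aluminium collar, 48 mm across, 6 mm high, on the control box's top face; origin at the centre of its underside; carries the sliding red head

How it is judged:
On the way, in this order (a step that is already met when the one before it is completed fails the run):
1. the green switch is in (value of joint green above 0.007 m and value of joint each of yellow, blue below 0.004 m), for 0.2 s.
2. then the yellow switch is in (value of joint each of yellow, green above 0.007 m and value of joint blue below 0.004 m), for 0.2 s.
3. then the blue switch is in (value of joint each of green, yellow, blue above 0.007 m), for 0.2 s.
At the end, for the whole second after the job is handed in: green, yellow and blue are each at least 7 mm in, and red is out (less than 4 mm in, not pulled up by more than 2.5 mm); screwdriver, spool and mouse within 15 mm of where they started (all of step 3 and value of joint red between -0.0025 and 0.004 m and distance of each of screwdriver, spool, mouse from where it was at the start of the episode below 0.015 m); the robot touches nothing.
It fails at once if a switch is pushed in (more than 4 mm) before its turn: yellow before green is in, or blue before yellow is in ((value of joint yellow above 0.004 m and value of joint green below 0.007 m) or (value of joint blue above 0.004 m and value of joint yellow below 0.007 m)).
It fails at once if the red switch is pushed in (more than 4 mm) (value of joint red above 0.004 m).
It fails at once if a switch is lifted: pulled out more than 2.5 mm above zero (value of joint any of green, yellow, blue, red below -0.0025 m).
It fails at once if a switch or the control box is hit harder than 25 N (contact force between anything else and green_base above 25 N or contact force between anything else and yellow_base above 25 N or contact force between anything else and blue_base above 25 N or contact force between anything else and red_base above 25 N or contact force between anything else and console above 25 N).
It fails at once if a bystander is moved or lifted by more than 15 mm (distance of any of screwdriver, spool, mouse from where it was at the start of the episode above 0.015 m).
It also fails if it takes over 45 s, if anything falls off the work surface, if the arm or the gripper's body presses on something with over 40 N, if the wrist force passes 120 N, or if a joint passes its speed limit or range.

## Working session

There is one attempt and no reset: what is moved stays moved. The work goes in short steps, Python scripts to look and compute and a tool call to move; the robot and the scene stay as the last step left them, time stands still between calls to the robot, and variables do not carry over. Pictures are saved under pics/ and viewed, at most 10 in all, crops included, and the job is handed in when it is done.

Besides the shell and the picture viewer there is one more tool, called after ">>>" in YAML: its name, and indented under it one key for each argument. arm_command: Moves the arm, as the interface text tells. Its arguments: {"type":"object","properties":{"commands":{"type":"array","items":{"type":"number"}},"force":{"type":"number"}},"required":["commands"]}

```bash
mkdir -p pics
python3 - <<'E'
from station import *
import cv2
for n in("top","scene"):
    r=read_camera(n); cv2.imwrite(f"pics/{n}0.png",r["img"][:,:,::-1]); print(r["camera_matrix"].round(1).tolist(),r["pose"].round(3).tolist())
o=get_obs(); print(o)
E
```

```text
[[464.6, 0.0, 318.2], [0.0, 464.6, 238.8], [0.0, 0.0, 1.0]] [[-0.009, -0.98, 0.198, 0.472], [-1.0, 0.012, 0.013, 0.115], [-0.015, -0.198, -0.98, 0.984], [0.0, 0.0, 0.0, 1.0]]
[[518.9, 0.0, 324.0], [0.0, 518.9, 233.0], [0.0, 0.0, 1.0]] [[0.403, 0.767, -0.499, 1.144], [0.915, -0.335, 0.224, -0.136], [0.005, -0.547, -0.837, 0.932], [0.0, 0.0, 0.0, 1.0]]
{'t': 0.1, 'q': array([-1.21512832,  0.47773674,  0.02235797,  1.55637332, -0.01147231,
        1.10928921, -0.08313562]), 'joint_vel': array([ 0.00067549, -0.00037144,  0.0011739 , -0.00163354,  0.00102498,
        0.00057125, -0.00020461]), 'joint_torque': array([ 5.17647219e-03, -5.97760391e+01,  1.61399178e+00, -2.81958371e+01,
        1.28871875e-02,  5.02173658e-03, -5.79209683e-06]), 'eef_pos': array([0.30172564, 0.60320327, 0.23040154]), 'tool_rot': array([-1.16752694e-04,  2.29819731e-01,  9.73232853e-01, -8.30963927e-04]), 'contact_force': array([-0.08604324,  0.42816974, -0.10190767]), 'torque': array([-0.02572687, -0.00082923,  0.04729887]), 'grasp_force': 0.0, 'gripper_width': 1.0016642281964314}
```

View pics/top0.png

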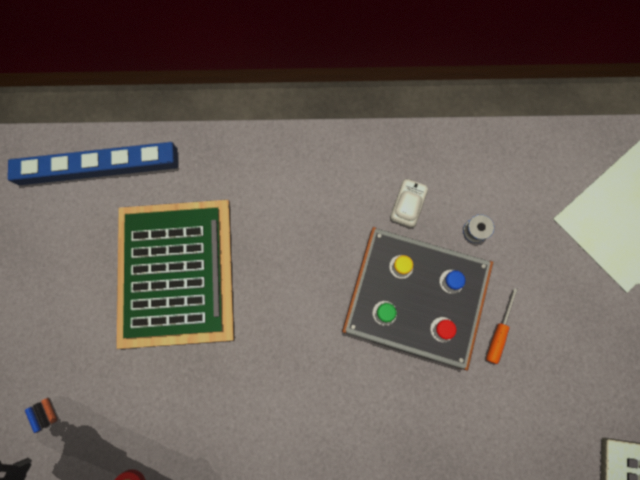

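View pics/scene0.png

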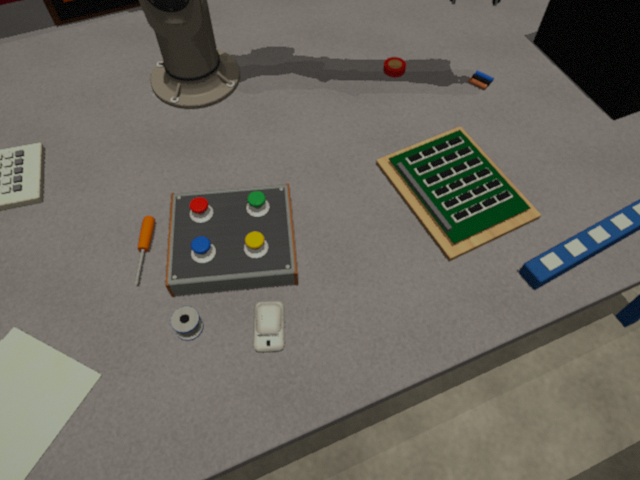

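The top view shows the heads at about yellow (402,265), blue (455,280), green (386,313) and red (445,329). The scene view has the same layout, with green at (257,200), yellow (255,241), blue (201,246) and red (199,206).

```bash
cat > h.py <<'E'
from station import *
import cv2, numpy as np
from scipy.spatial.transform import Rotation as R
def toolrot():
    q=get_obs()["tool_rot"]; return R.from_quat([q[1],q[2],q[3],q[0]])
def ray(r,uv,z):
    d=r["pose"][:3,:3]@np.linalg.solve(r["camera_matrix"],[*uv,1]); c=r["pose"][:3,3]
    return c+d*(z-c[2])/d[2]
E
python3 - <<'E'
from h import *
seeds={"top":dict(g=(386,313),y=(402,265),b=(455,280),r=(445,329)),"scene":dict(g=(257,200),y=(255,241),b=(201,246),r=(199,206))}
P={}
for n in seeds:
    r=read_camera(n); hsv=cv2.cvtColor(r["img"],cv2.COLOR_RGB2HSV)
    for k,(u,v) in seeds[n].items():
        h0=int(hsv[v,u,0]); dh=abs((hsv[...,0].astype(int)-h0+90)%180-90)
        m=((dh<10)&(hsv[...,1]>120)&(hsv[...,2]>40)).astype(np.uint8)
        _,l,st,ce=cv2.connectedComponentsWithStats(m); i=l[v,u]
        p=ray(r,ce[i],.086); P[n,k]=p; print(n,k,st[i],ce[i].round(1),p.round(4))
for a,b in("gy","yb","br","rg"): print(a,b,[round(float(np.linalg.norm(P[n,a]-P[n,b])),4) for n in seeds])
print(toolrot().as_matrix().round(3))
E
```

```text
top g [377 304  19  18 264] [386.3 312.3] [ 0.5088 -0.0015  0.086 ]
top y [394 255  20  20 298] [403.4 264.3] [ 0.6007 -0.0382  0.086 ]
top b [446 270  20  20 288] [455.3 279.6] [ 0.5699 -0.1367  0.086 ]
top r [436 320  21  20 331] [446.1 329.2] [ 0.4763 -0.1131  0.086 ]
scene g [247 191  19  16 230] [256.  198.5] [ 0.5073 -0.0026  0.086 ]
scene y [245 231  20  18 285] [254.2 239.4] [ 0.5991 -0.0389  0.086 ]
scene b [191 236  20  18 276] [200.2 244.4] [ 0.5684 -0.1375  0.086 ]
scene r [189 197  19  17 255] [198.4 204.6] [ 0.4756 -0.1141  0.086 ]
g y [0.099, 0.0987]
y b [0.1032, 0.1033]
b r [0.0966, 0.0957]
r g [0.1162, 0.116]
[[-0.894  0.447 -0.   ]
 [ 0.447  0.894 -0.001]
 [-0.    -0.001 -1.   ]]
```

Both cameras agree to within 2 mm, and the spacings are plausible (at least 85 mm apart). I'll use green (.508,-.002), yellow (.600,-.0385) and blue (.569,-.137). Next I shut the fingers and travel towards green at height.

>>> arm_command:
  commands: [-0.04,-0.04,0,0,0,0,0,-0.075,-0.074,0,0,0,0,0,-0.11,-0.108,0,0,0,0,0,-0.145,-0.142,0,0,0,0,0,-0.18,-0.177,0,0,0,0,0,-0.215,-0.212,0,0,0,0,0,-0.25,-0.247,0,0,0,0,0,-0.25,-0.247,0,0,0,0,0]
  force: 20

```text
t: 1.0
eef_pos: [0.4174, 0.2636, 0.2314]
tool_rot: [0.001, 0.235, 0.972, -0.001]
contact_force: [-0.5, 0.8, -0.8]
gripper_width: 0.003
grasp_force: 0.0
```

>>> arm_command:
  commands: [-0.03,-0.03,0,0,0,0,0,-0.065,-0.064,0,0,0,0,0,-0.1,-0.1,0,0,0,0,0,-0.135,-0.133,0,0,0,0,0,-0.17,-0.167,0.03,0,0,0,0,-0.198,-0.194,0.06,0,0,0,0,-0.198,-0.194,0.09,0,0,0,0,-0.198,-0.194,0.09,0,0,0,0]

```text
t: 1.8
eef_pos: [0.5026, 0.0074, 0.1378]
tool_rot: [-0.003, 0.231, 0.973, -0.002]
contact_force: [-0.4, 1.1, 0.5]
gripper_width: -0.002
grasp_force: 0.0
```

Run:
```python
from h import *
o=get_obs(); print(o["eef_pos"],o["joint_vel"].round(3)); T=toolrot(); print(T.as_matrix().round(3))
for k,p in dict(g=(.508,-.002,.1),y=(.6,-.0385,.1),b=(.569,-.137,.1)).items(): print(k,T.inv().apply(np.array(p)-o["eef_pos"]).round(4))
r=read_camera("scene"); cv2.imwrite("pics/s1.png",cv2.resize(r["img"][130:310,120:360,::-1],(720,540)))
```

```text
[0.50259245 0.00736491 0.13783004] [-0.039 -0.063 -0.022 -0.052  0.022  0.073 -0.039]
[[-0.893  0.45  -0.008]
 [ 0.45   0.893 -0.002]
 [ 0.006 -0.005 -1.   ]]
g [-0.0093 -0.0057  0.0378]
y [-0.1078  0.0031  0.0372]
b [-0.1245 -0.0989  0.0376]
```

View pics/s1.png

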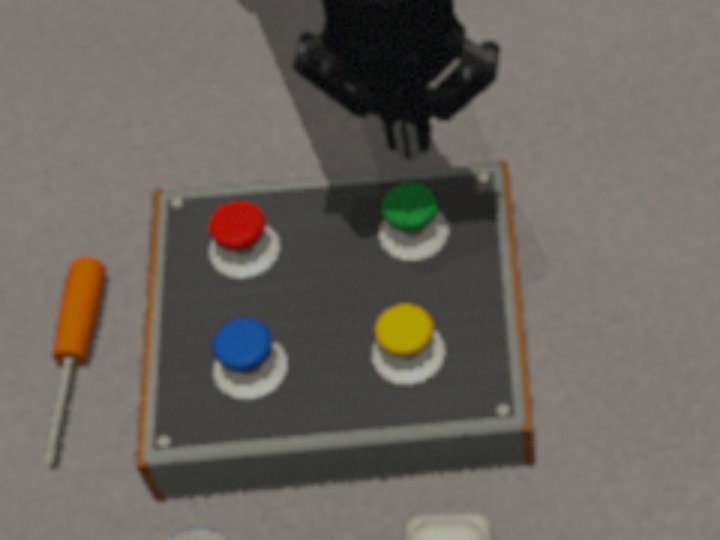

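The crop shows the closed fingertips at (408,150), hovering over and slightly behind the green head at (408,205). I'll correct sideways and come down to about 8 mm above the head.

>>> arm_command:
  commands: [-0.009,-0.005,0.015,0,0,0,0,-0.009,-0.005,0.03,0,0,0,0,-0.009,-0.005,0.038,0,0,0,0,-0.009,-0.005,0.038,0,0,0,0,-0.009,-0.005,0.038,0,0,0,0]

```text
t: 2.35
eef_pos: [0.5117, 0.0014, 0.1043]
tool_rot: [0.001, 0.229, 0.973, 0.0]
contact_force: [0.9, 0.8, -0.1]
gripper_width: -0.001
grasp_force: 0.0
```

Run:
```python
from h import *
o=get_obs(); print(o["eef_pos"],o["contact_force"]); T=toolrot()
for k,p in dict(g=(.508,-.002,.078)).items(): print(k,T.inv().apply(np.array(p)-o["eef_pos"]).round(4))
```

```text
[0.51167289 0.00138779 0.10432649] [ 0.88836393  0.77594666 -0.07772173]
g [ 0.0018 -0.0047  0.0263]
```

>>> arm_command:
  commands: [0.002,-0.004,0.008,0,0,0,0,0.002,-0.004,0.011,0,0,0,0,0.002,-0.004,0.014,0,0,0,0,0.002,-0.004,0.017,0,0,0,0,0.002,-0.004,0.02,0,0,0,0,0.002,-0.004,0.022,0,0,0,0,0.002,-0.004,0.022,0,0,0,0]

```text
t: 3.05
eef_pos: [0.5073, -0.0024, 0.081]
tool_rot: [-0.0, 0.23, 0.973, -0.0]
contact_force: [-2.5, -0.3, 3.1]
gripper_width: -0.001
grasp_force: 1.6
```

>>> arm_command:
  commands: [0,0,0.002,0,0,0,0,0,0,0.0035,0,0,0,0,0,0,0.0035,0,0,0,0,0,0,0.0035,0,0,0,0]

```text
t: 3.45
eef_pos: [0.5077, -0.0024, 0.0778]
tool_rot: [0.0, 0.23, 0.973, 0.0]
contact_force: [-1.7, -1.2, 3.8]
gripper_width: -0.001
grasp_force: 1.9
```

Green is about 11 mm in. Next I lift and move over to yellow.

>>> arm_command:
  commands: [0,0,-0.015,0,0,0,0,0,0,-0.032,0,0,0,0,-0.03,0.003,-0.034,0,0,0,0,-0.065,0.006,-0.034,0,0,0,0,-0.098,0.009,-0.03,0,0,0,0,-0.098,0.009,-0.027,0,0,0,0,-0.098,0.009,-0.027,0,0,0,0]

```text
t: 4.15
eef_pos: [0.599, -0.0381, 0.1039]
tool_rot: [-0.0, 0.23, 0.973, -0.0]
contact_force: [-0.8, 0.5, -0.1]
gripper_width: 0.002
grasp_force: 0.0
```

Run:
```python
from h import *
o=get_obs(); print(o["eef_pos"],o["contact_force"]); T=toolrot()
for k,p in dict(y=(.6,-.0385,.078)).items(): print(k,T.inv().apply(np.array(p)-o["eef_pos"]).round(4))
r=read_camera("scene"); cv2.imwrite("pics/s2.png",cv2.resize(r["img"][130:310,120:360,::-1],(720,540)))
```

```text
[ 0.59904954 -0.03809753  0.10385779] [-0.8488138   0.48262298 -0.05454749]
y [-0.0011  0.0001  0.0259]
```

View pics/s2.png

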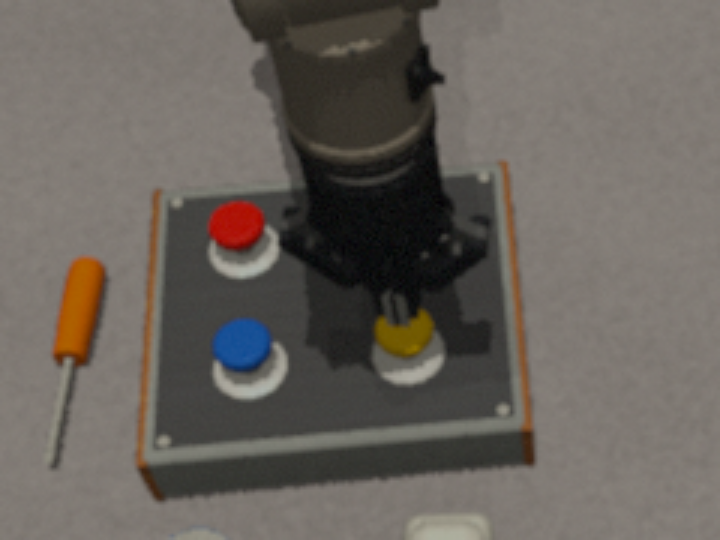

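The closed tips at (398,310) sit over the yellow head at (404,330), while the arm hides green. Green's depth is still safe from the geometry: 13.2 mm of travel less about 2 mm of cushion. Now I press yellow.

>>> arm_command:
  commands: [-0.001,0,0.008,0,0,0,0,-0.001,0,0.011,0,0,0,0,-0.001,0,0.014,0,0,0,0,-0.001,0,0.017,0,0,0,0,-0.001,0,0.02,0,0,0,0,-0.001,0,0.0225,0,0,0,0,-0.001,0,0.025,0,0,0,0,-0.001,0,0.025,0,0,0,0]

```text
t: 5.0
eef_pos: [0.6, -0.0384, 0.0795]
tool_rot: [-0.0, 0.23, 0.973, 0.0]
contact_force: [-2.3, 1.1, 3.7]
gripper_width: 0.0
grasp_force: 1.8
```

>>> arm_command:
  commands: [0,0,0.001,0,0,0,0,0,0,0.001,0,0,0,0,0,0,0.001,0,0,0,0]

```text
t: 5.3
eef_pos: [0.6003, -0.0385, 0.0789]
tool_rot: [0.0, 0.23, 0.973, 0.0]
contact_force: [-1.4, 2.4, 3.6]
gripper_width: -0.002
grasp_force: 1.9
```

Yellow is about 10 mm in. Next I lift and go to blue.

>>> arm_command:
  commands: [0,0,-0.015,0,0,0,0,0,0,-0.032,0,0,0,0,-0.005,-0.03,-0.034,0,0,0,0,-0.011,-0.066,-0.034,0,0,0,0,-0.016,-0.102,-0.03,0,0,0,0,-0.016,-0.102,-0.026,0,0,0,0,-0.016,-0.102,-0.026,0,0,0,0]

```text
t: 6.0
eef_pos: [0.5687, -0.1383, 0.1052]
tool_rot: [0.0, 0.231, 0.973, -0.0]
contact_force: [-0.3, 0.7, 0.1]
gripper_width: 0.001
grasp_force: 0.0
```

Run:
```python
from h import *
o=get_obs(); print(o["eef_pos"],o["contact_force"]); T=toolrot()
for k,p in dict(b=(.569,-.137,.078)).items(): print(k,T.inv().apply(np.array(p)-o["eef_pos"]).round(4))
r=read_camera("scene"); cv2.imwrite("pics/s3.png",cv2.resize(r["img"][130:310,120:360,::-1],(720,540)))
```

```text
[ 0.56869493 -0.1382782   0.10522246] [-0.25942182  0.66744739  0.08473163]
b [0.0003 0.0013 0.0272]
```

View pics/s3.png

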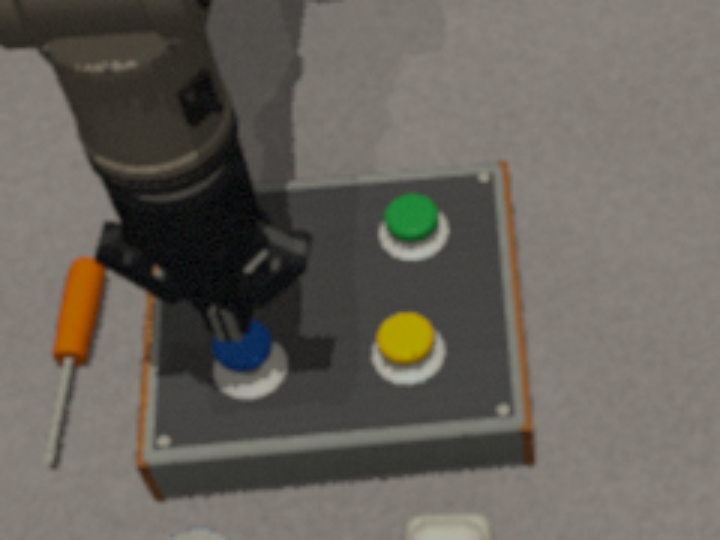

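Both finished heads sit lower: green has gone from row 205 to 216 and yellow from 329 to 338, about 10 to 12 mm. The tips at (228,325) are over blue at (241,343). Now I press blue.

>>> arm_command:
  commands: [0,0.001,0.008,0,0,0,0,0,0.001,0.012,0,0,0,0,0,0.001,0.015,0,0,0,0,0,0.001,0.018,0,0,0,0,0,0.001,0.021,0,0,0,0,0,0.001,0.024,0,0,0,0,0,0.001,0.0265,0,0,0,0,0,0.001,0.0265,0,0,0,0]

```text
t: 6.85
eef_pos: [0.5696, -0.1358, 0.0782]
tool_rot: [0.0, 0.23, 0.973, 0.0]
contact_force: [-0.3, 2.6, 3.6]
gripper_width: 0.0
grasp_force: 1.8
```

>>> arm_command:
  commands: [0,0,0.001,0,0,0,0,0,0,0.001,0,0,0,0,0,0,0.001,0,0,0,0]

```text
t: 7.15
eef_pos: [0.5696, -0.136, 0.0775]
tool_rot: [0.0, 0.23, 0.973, 0.0]
contact_force: [0.5, 1.7, 3.6]
gripper_width: -0.0
grasp_force: 2.0
```

>>> arm_command:
  commands: [0,0,-0.02,0,0,0,0,0,0,-0.06,0,0,0,0,0,0,-0.1,0,0,0,0,0.03,0.03,-0.14,0,0,0,0,0.06,0.06,-0.15,0,0,0,0,0.09,0.09,-0.15,0,0,0,0,0.12,0.12,-0.15,0,0,0,0,0.15,0.15,-0.15,0,0,0,0]

```text
t: 7.95
eef_pos: [0.5012, 0.0656, 0.2271]
tool_rot: [0.0, 0.23, 0.973, -0.001]
contact_force: [0.4, 0.4, 0.7]
gripper_width: -0.002
grasp_force: 0.0
```

>>> arm_command:
  commands: [0.03,0.03,0,0,0,0,0,0.06,0.06,0,0,0,0,0,0.09,0.09,0,0,0,0,0,0.12,0.12,0,0,0,0,0,0.12,0.12,0,0,0,0,0,0.12,0.12,0,0,0,0,0]

```text
t: 8.55
eef_pos: [0.4482, 0.2261, 0.2267]
tool_rot: [-0.0, 0.229, 0.973, -0.001]
contact_force: [0.9, 0.1, -0.5]
gripper_width: -0.002
grasp_force: 0.0
```

Run:
```python
from h import *
o=get_obs(); print(o["eef_pos"],o["contact_force"],np.abs(o["joint_vel"]).max())
r=read_camera("scene"); cv2.imwrite("pics/s4.png",cv2.resize(r["img"][130:370,110:430,::-1],(800,600)))
```

```text
[0.44818675 0.22605387 0.2267222 ] [ 0.85962039  0.14568619 -0.4590447 ] 0.033536453565393254
```

View pics/s4.png

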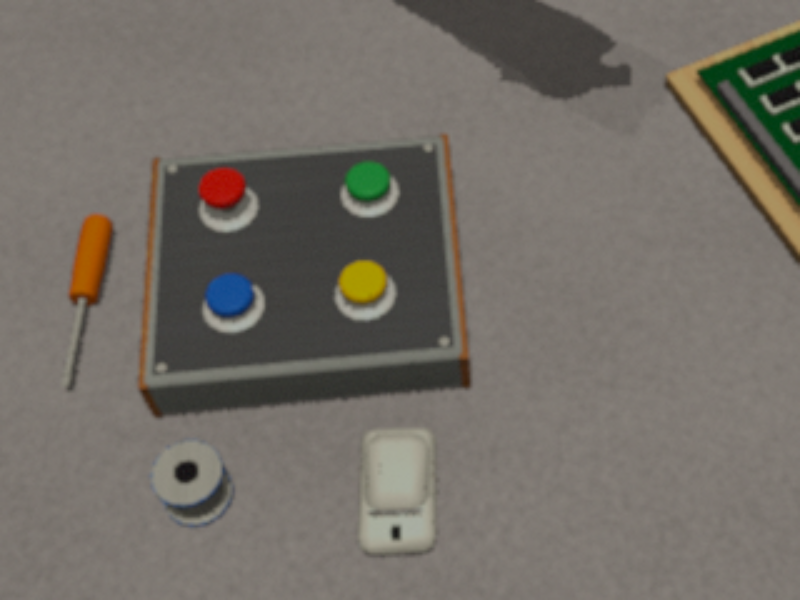

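Green (368,182), yellow (362,282) and blue (230,294) sit low on their collars. Red (222,187) is still out, the bystanders haven't moved, and the hand is clear.

```bash
python3 -c "
from station import *
print(hand_in())"
```

```text
the job is handed in; nothing more can be done
None
```

I pressed the green, yellow and blue switches in that order, each about 10–11 mm in (estimated from tool height and force). Red is still out, the bystanders look unmoved and the hand is clear; I handed the job in at about 8.6 s, and no verdict came back.

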